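Press the axle cap onto a sack-truck wheel

ROBOT

A 6-joint arm with a two-finger parallel gripper is mounted at the origin on the work surface. World frame = base frame: x ahead of the robot, y to its left, z up, the work surface at z = 0. Lengths are in m, angles in rad, forces in N, time in s.
With the tool pointing down it reaches from about 0.275 to 0.75 m from the base axis. Payload 10.2 kg.
Tool frame: the origin (TCP) lies between the finger pads; the fingertips stand 22 mm ahead of it and the grasp point (between the pads) lies 3 mm ahead of it; z points along the fingers, y is the line along which they close (so a half turn about z gives the same grasp; the last joint's range is limited). The gripper opens to 85 mm and grips with 20 to 120 N. Pads are 22 mm wide; open, the fingers measure 114 mm over their backs; the gripper's body (76 mm by 85 mm) begins 54 mm behind the grasp point. The pads swing forward as they close: fully open they stand 13 mm farther back than shut.
Start: joints at [-1.509, 0.313, 1.498, -0, 1.331, -0.223], TCP at [0.147, -0.504, 0.253] pointing down, gripper open.
Joint ranges: [-2.94, 2.94], [-0.97, 2.17], [0.19, 2.56], [-1.23, 4.37], [0.02, 3.11], [-2.88, 2.88]. Speed limits (rad/s): [2.39, 2.39, 3.01, 3.14, 3.14, 3.14].

INTERFACE

Orientations are given as a unit quaternion [w, x, y, z].
In Python, from cell import read_state, imaging, workorder, models gives the robot as it stands.
- The arm moves only by the tool move_arm, never from a script. Its argument "motion" is text: rows parted by semicolons, each of 6 numbers parted by spaces: the shift along the tool's x, y, z each as a share of 0.12 m, from -1 to 1, then the turn, a rotation vector about the tool's x, y, z each as a share of pi rad, from -1 to 1. A call has exactly 10 rows; each row is the pose to reach, as a shift and turn from the pose commanded when the call began, along the tool's axes at that moment, turning the shorter way round; what a row does not reach only later rows make up. A row lasts 1/12 s, in which the tool goes at most 41.7 mm and 7.16 degrees, less where a joint would pass 70% of its speed; a pose out of reach is approached as far as the arm can. A call with a number of a shift or a turn outside -1 to 1 is refused whole. A call with a gripper value outside its range is refused whole. "jaw" is the opening, from 0 (shut) to 1 (fully open), set as the call begins (left out, the last holds). The fingers move at their own pace and stop on an object; "grip_force" is the grip in N (left out, the last holds). Time passes only in rows, so rows that repeat a pose let the fingers close, or fill a call up. It gives the time, the measured TCP pose, the force, the opening and the grip force at its end, in the units of the state.
- read_state(): the state, without advancing time (a new reading comes with each control period).
- imaging.get_image(name): name is "scene" or "top" or "wrist"; returns the picture (400x640x3 uint8, red, green, blue); there is no depth.
- imaging.camera_model(name): a dict with "camera_matrix" (3x3 intrinsics, pixels), "R" (3x3) and "t" (3): a world point X has camera coordinates R X + t; the wrist camera has in their place "mount" (4x4, takes a point from camera to tool coordinates, whose origin is the TCP and whose axes are the flange's). Camera axes: x right, y down, z forward; pixel columns grow to the right and rows downward; lengths in m; the calibration is good to about 2 mm. A picture is of the moment at which its call begins: read the wrist's pose just before it. camera_model takes no time and is no camera call.
- workorder.close_job(): hands the job in; it is judged then, once.
Trained networks look in the newest picture that a camera, given by its name, has taken for a name from the list of things; names that differ only in an ending like _2 or _b are one class to them, and where a whole thing is asked for, a point or a joint stands for the part that bears it (a point fixed in the world has none). Each returns a list of dicts, best first, with "conf" (0 to 1); they miss things now and then, are a little off and sometimes report something else, mostly with a low value. They report only what shows in the picture. A call takes as long as a camera call. They do not tell look-alikes from the thing itself.
- models.search_frame(query, camera): "position" ([column, row] in pixels, amid what is visible of it).
The state is a dict: "time_s": time; "q": joint angles; "joint_velocities": joint speeds; "joint_torque": joint torques, N m; "eef_pos": TCP position; "tcp_rot": TCP orientation; "force": force on the tool from outside, world axes, zero at the start; "moment": the same for the moment, N m; "width": finger opening in m; "finger_force": force on a finger pad.
Only numpy, scipy, OpenCV 4.12 (cv2) and the standard library are available. Lean on these libraries where they do the work, as an engineer would, in place of code of your own. Each camera call takes 0.05 s, during which the arm holds its last target. There are 200 camera calls.

TASK

Put the steel push-on axle cap over the upright axle of the sack-truck wheel and press it straight down, steadily, until it has bitten tight and the sprung orange collar is pushed fully home, flush with the grey hub; seat it firmly against that stop with about 25 N, never more than 30 N. Then let go, leaving the small brass cap, the chisels and the spanner where they lie.

Things in the scene. Friction and masses are not known exactly. Their poses are not given: they have to be found in the camera images.
- cap: dome-topped steel push-on axle cap, open end down on the plywood board: 36 mm diameter, 36 mm tall (straight wall to 30 mm, then a low dome, flat top 22 mm across), 50 to 80 g. Bore 21.6 mm, 30 mm deep; six sprung teeth 3 mm above the rim on an 18.8 mm circle. Origin: centre of its underside (open rim); z up through the dome. Pinch the wall at any yaw; a 60 N grip holds it while pressing
- small_cap: smaller brass cap of the same kind for another axle, 26 mm diameter, 26 mm tall, also on the board; it does not fit; leave it. Origin: centre of its underside
- board: loose-parts board of plywood, 130 x 210 mm, 10 mm thick, fixed on the table; the two caps stand on it about 100 mm apart, in either order. Origin: centre of its underside
- stand: fixed timber block 150 x 150 x 40 mm holding the upright axle with the wheel lying flat on it. Origin: centre of its underside, on the axle's axis, z up. Black tyre 164 mm diameter, its top nominally 86 mm above the table; red disc; grey hub 66 mm diameter, top nominally 100 mm above the table. Wheel and hub sit firmly but up to 6 mm higher or lower, which no pose here tells
- axle_tip (a point): centre of the axle's flat top, 123 mm above the table. Plain 20 mm steel shaft, its top 9 mm tapering to 14 mm. The teeth first touch with the cap's rim about 9 mm below this tip, are fully on the shaft at 12 mm, then drag evenly (pressed slowly) with 6 to 13 N. The rim meets the raised collar nominally 19 mm and is home 23 mm below the tip, each up to 6 mm more or less with the hub's height
- collar (a joint): sprung orange collar round the axle in the hub, 50 mm diameter: 0 = raised, 4 mm proud of the hub; grows pressed (m); 0.004 = flush, on a hard stop. Spring 1 N at first, 3 N when flush; then the force rises sharply. Once let go, the teeth hold the cap against it. Seat it with a push of 25 N, teeth drag included; under 20 N is not firm, over 30 N may crush the hub. Keep the fingers off the wheel
- chisel_a: steel stone chisel lying on the table, 195 mm long. Origin: under its middle
- chisel_b: another such chisel beside it
- spanner: steel spanner lying on the table. Origin: under its middle
Mind the look-alikes: they are no part of the job. What is meant by the cap is not black, pink or red, and is the smaller of those in its own colour.

How it is judged:
By the outcome, as a careful person would: the job done as asked, in the order asked, and still so for the second after the job is handed in, with the robot touching nothing.
It also fails if it takes over 58 s, if anything falls off the work surface, if the arm or the gripper's body presses on something with over 40 N, if the wrist force passes 120 N, or if a joint passes its speed limit or range.

## Working session

There is one attempt and no reset: what is moved stays moved. The work goes in short steps, Python scripts to look and compute and a tool call to move; the robot and the scene stay as the last step left them, time stands still between calls to the robot, and variables do not carry over. Pictures are saved under pics/ and viewed, at most 10 in all, crops included, and the job is handed in when it is done.

Besides the shell and the picture viewer there is one more tool, called after "Call:" as name(argument=value, ...) on one line, values as JSON. move_arm: Moves the arm, as the interface text tells. Its arguments: {"type":"object","properties":{"motion":{"type":"string"},"jaw":{"type":"number"},"grip_force":{"type":"number"}},"required":["motion"]}

```bash
mkdir -p pics; cat > h.py <<'E'
from cell import read_state, imaging, workorder, models
import numpy as np, cv2
def ray(cam,px):
    m=imaging.camera_model(cam);K=np.array(m["camera_matrix"])
    d=np.linalg.inv(K)@np.array([px[0],px[1],1.]);R=np.array(m["R"]);t=np.array(m["t"])
    return -R.T@t, R.T@d
def onz(cam,px,z):
    o,d=ray(cam,px); return o+d*(z-o[2])/d[2]
E
python3 - <<'E'
from h import *
s=read_state();print({k:np.round(v,3).tolist() for k,v in s.items()})
ims=[]
for c in("scene","top"):
    im=imaging.get_image(c);cv2.imwrite(f"pics/{c}0.png",im[:,:,::-1])
    for q in("cap","small_cap","axle_tip","stand","collar","board"):
        try:
            for r in models.search_frame(q,c)[:5]:
                z={"cap":.046,"small_cap":.036,"axle_tip":.123,"collar":.104}.get(q,.0)
                print(c,q,np.round(r["position"],1),round(r["conf"],2),np.round(onz(c,r["position"],z),3))
        except Exception as e: print(c,q,e)
    print(c, {k:np.round(v,3).tolist() for k,v in imaging.camera_model(c).items()})
E
```

```text
{'time_s': 0.0, 'q': [-1.509, 0.313, 1.498, -0.0, 1.331, -0.223], 'joint_velocities': [0.0, -0.0, 0.001, 0.001, 0.001, -0.002], 'joint_torque': [-0.001, -41.227, -25.974, -0.0, 0.004, -0.0], 'eef_pos': [0.147, -0.504, 0.253], 'tcp_rot': [-0.001, 0.99, 0.142, 0.0], 'force': [-0.491, -0.233, 0.387], 'moment': [-0.001, -0.055, 0.011], 'finger_force': 0.0, 'width': 0.085}
scene cap [310.5 300.2] 0.76 [0.737 0.229 0.046]
scene cap [363.2 277.3] 0.75 [0.601 0.239 0.046]
scene cap [375.  316.3] 0.61 [0.656 0.344 0.046]
scene cap [290.5 278.6] 0.61 [0.735 0.147 0.046]
scene small_cap [335.8 254.7] 0.65 [0.596 0.13  0.036]
scene axle_tip [285.4 188.9] 0.6 [ 0.605 -0.078  0.123]
scene stand [286.3 185.9] 0.88 [ 0.493 -0.267  0.   ]
scene collar [282.4 170.4] 0.45 [ 0.543 -0.197  0.104]
scene board [354.5 266.8] 0.97 [ 0.56   0.159 -0.   ]
scene {'camera_matrix': [[475.49, 0.0, 323.516], [0.0, 475.49, 202.602], [0.0, 0.0, 1.0]], 'R': [[-0.814, 0.581, -0.008], [0.323, 0.442, -0.837], [-0.482, -0.684, -0.547]], 't': [0.44, -0.094, 1.545]}
top cap [248.4 159.5] 0.68 [0.698 0.206 0.046]
top cap [254.9 260.9] 0.59 [0.405 0.19  0.046]
top cap [246.6 201.8] 0.53 [0.574 0.212 0.046]
top cap [212.4 183.6] 0.47 [0.63  0.311 0.046]
top cap [277.9 153.8] 0.45 [0.712 0.12  0.046]
top small_cap [282.6 200.9] 0.47 [0.575 0.109 0.036]
top axle_tip [398.7 213.3] 0.64 [ 0.521 -0.209  0.123]
top stand [394.2 211.2] 0.7 [ 0.539 -0.217  0.   ]
top collar [392.4 210.9] 0.55 [ 0.53  -0.196  0.104]
top board [267.  208.1] 0.81 [0.559 0.16  0.   ]
top {'camera_matrix': [[437.81, 0.0, 320.214], [0.0, 437.81, 197.038], [0.0, 0.0, 1.0]], 'R': [[-0.029, -1.0, -0.011], [-0.991, 0.03, -0.131], [0.132, 0.007, -0.991]], 't': [0.017, 0.582, 1.227]}
```

View pics/scene0.png

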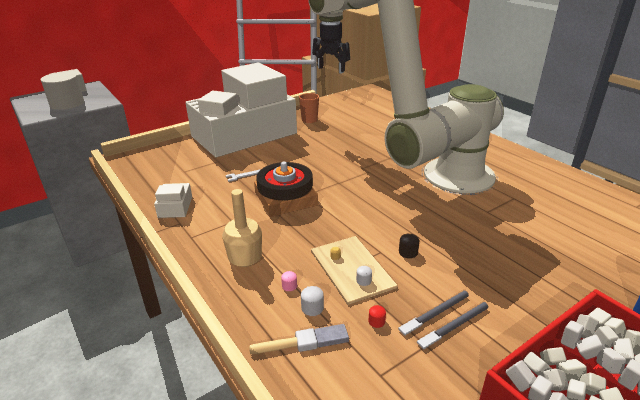

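View pics/top0.png

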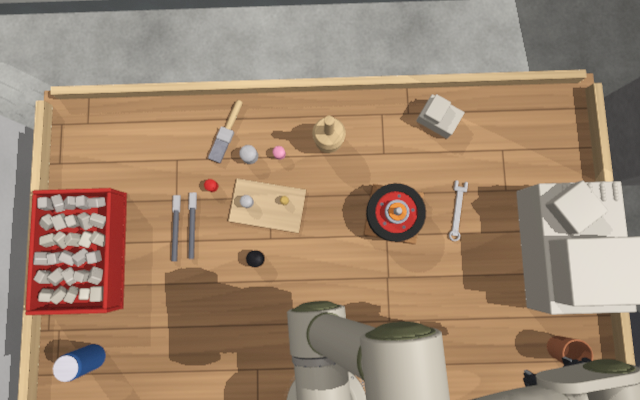

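Candidates for the cap, in the scene picture:
- black (409,245)
- pink (289,281)
- red (377,316)
- large steel off the board (312,300)
- steel on the board (363,277)
- brass small_cap (335,254)

By the description, the right one is the smaller steel cap, on the board: scene (363,277), top (247,202). The axle is at top (398,212) and scene (284,165).

```bash
python3 - <<'E'
from h import *
def tri(a,b):
    o1,d1=ray("scene",a);o2,d2=ray("top",b)
    A=np.stack([d1,-d2],1);l=np.linalg.lstsq(A,o2-o1,rcond=None)[0]
    p,q=o1+d1*l[0],o2+d2*l[1];return np.round((p+q)/2,4),np.linalg.norm(p-q).round(4)
print("cap",tri((363.2,277.3),(246.6,201.8)),"small",tri((335.8,254.7),(282.6,200.9)),"big",tri((310.5,300.2),(248.4,159.5)))
print("axle",tri((284,163),(399,211)))
s=cv2.imread("pics/scene0.png");t=cv2.imread("pics/top0.png")
c=lambda im,u,v:cv2.resize(im[v-25:v+25,u-33:u+33],(396,300),interpolation=cv2.INTER_CUBIC)
cv2.imwrite("pics/crop1.png",np.vstack([np.hstack([c(s,355,270),c(t,258,200)]),np.hstack([c(s,284,175),c(t,398,212)])]))
E
```

```text
cap (array([0.5788, 0.2163, 0.0173]), np.float64(0.0026)) small (array([0.5789, 0.1103, 0.0147]), np.float64(0.0034)) big (array([0.7124, 0.2067, 0.0131]), np.float64(0.0168))
axle (array([ 0.5278, -0.2116,  0.1165]), np.float64(0.0))
```

View pics/crop1.png

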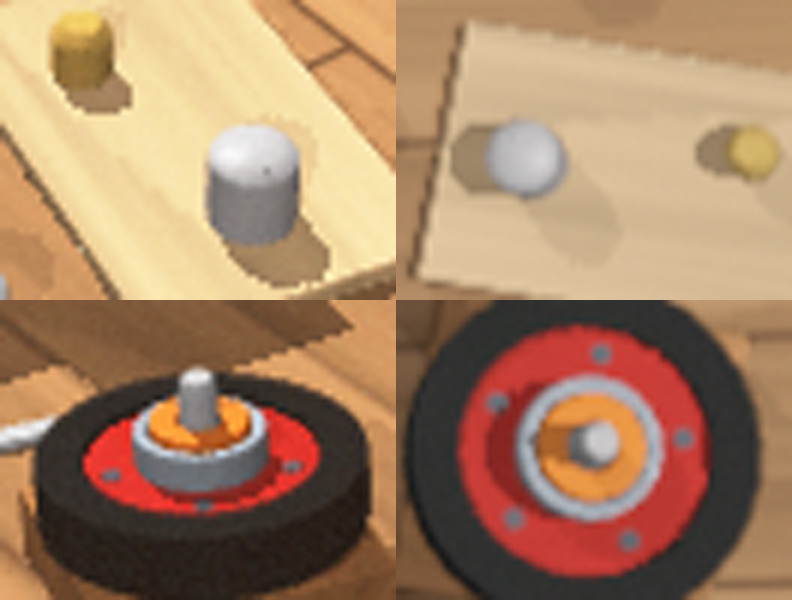

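The crop confirms it: a plain steel dome-topped cap on the board (top about (247,201)), with the brass one beside it. The axle tip is at top (399.3,210.3), scene (284.3,162.7). I'll go over the axle first for a wrist view, then on to the cap.

Call:
move_arm(motion="0.1 -0.04 0 0 0 0;0.3 -0.11 0 0 0 0;0.5 -0.19 0 0 0 0;0.7 -0.27 0 0 0 0;0.93 -0.36 0 0 0 0;0.93 -0.36 0 0 0 0;0.93 -0.36 0 0 0 0;0.93 -0.36 0 0 0 0;0.93 -0.36 0 0 0 0;0.93 -0.36 0 0 0 0", jaw=1)

```text
time_s: 1.53
eef_pos: [0.2419, -0.4314, 0.2532]
tcp_rot: [-0.0, 0.99, 0.141, -0.0]
force: [-0.2, -0.4, -0.5]
width: 0.0858
finger_force: 0.0
```

Call:
move_arm(motion="0.1 -0.04 0 0 0 0;0.2 -0.08 0 0 0 0;0.3 -0.12 0 0 0 0;0.4 -0.15 0 0 0 0;0.5 -0.19 0 0 0 0;0.6 -0.23 0 0 0 0;0.7 -0.27 0 0 0 0;0.8 -0.31 0 0 0 0;0.9 -0.35 0 0 0 0;0.93 -0.36 0 0 0 0")

```text
time_s: 2.37
eef_pos: [0.338, -0.3578, 0.2532]
tcp_rot: [-0.0, 0.99, 0.142, 0.0]
force: [-0.2, 0.3, -0.2]
width: 0.0854
finger_force: 0.0
```

Call:
move_arm(motion="0.1 -0.04 0 0 0 0;0.2 -0.08 0 0 0 0;0.3 -0.12 0 0 0 0;0.4 -0.15 0 0 0 0;0.5 -0.19 0 0 0 0;0.6 -0.23 0 0 0 0;0.7 -0.27 0 0 0 0;0.8 -0.31 0 0 0 0;0.9 -0.35 0 0 0 0;0.93 -0.36 0 0 0 0")

```text
time_s: 3.2
eef_pos: [0.4329, -0.2852, 0.2532]
tcp_rot: [-0.0, 0.99, 0.142, 0.0]
force: [-0.0, -0.2, 0.5]
width: 0.0855
finger_force: 0.0
```

```bash
cat >> h.py <<'E'
from scipy.spatial.transform import Rotation as Ro
def Rt(s):
    q=s["tcp_rot"];return Ro.from_quat([q[1],q[2],q[3],q[0]]).as_matrix()
def wray(s,px):
    m=imaging.camera_model("wrist");M=np.array(m["mount"]);K=np.array(m["camera_matrix"])
    d=np.linalg.inv(K)@np.array([px[0],px[1],1.]);R=Rt(s)
    return R@M[:3,3]+np.array(s["eef_pos"]),R@M[:3,:3]@d
def wonz(s,px,z):
    o,d=wray(s,px);return o+d*(z-o[2])/d[2]
def shift(s,w):  # share units to world target
    return np.round(Rt(s).T@(np.array(w)-s["eef_pos"])/.12,3)
E
python3 - <<'E'
from h import *
s=read_state();print(s["time_s"],s["eef_pos"],s["tcp_rot"],s["force"])
im=imaging.get_image("wrist");cv2.imwrite("pics/w1.png",im[:,:,::-1])
for q in("axle_tip","collar"):
  for r in models.search_frame(q,"wrist")[:3]: print(q,r, wonz(s,r["position"],.123 if q[0]=="a" else .104))
print(imaging.camera_model("wrist"))
E
```

```text
3.2 [ 0.43291664 -0.28520396  0.25321072] [-9.07900162e-05  9.89859518e-01  1.42049714e-01  6.71790965e-05] [-0.03876589 -0.18003199  0.52490426]
axle_tip {'position': [274.5, 58.5], 'conf': 0.81} [ 0.51732385 -0.22305908  0.123     ]
collar {'position': [279.7, 33.1], 'conf': 0.94} [ 0.53526807 -0.2198404   0.104     ]
{'camera_matrix': array([[337.1249225,   0.       , 326.3307108],
       [  0.       , 337.1249225, 196.7759186],
       [  0.       ,   0.       ,   1.       ]]), 'mount': array([[-1.20346887e-03, -9.44552093e-01, -3.28359400e-01,
         8.46683861e-02],
       [ 9.99999174e-01, -1.28491440e-03,  3.10657118e-05,
        -2.28795936e-04],
       [-4.51256905e-04, -3.28359091e-01,  9.44552859e-01,
        -1.20951028e-01],
       [ 0.00000000e+00,  0.00000000e+00,  0.00000000e+00,
         1.00000000e+00]])}
```

View pics/w1.png

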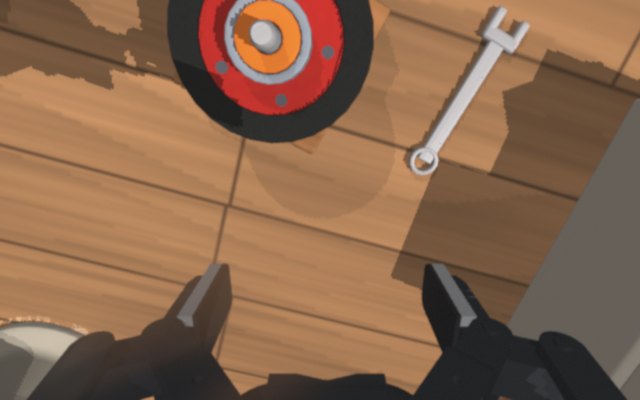

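The wrist view shows the axle tip near (262,31), at the picture's edge (the network's (274,58) is off it). I'll take the next step toward the cap and look at the axle again, better centred.

Call:
move_arm(motion="0.06 -0.09 0 0 0 0;0.12 -0.18 0 0 0 0;0.2 -0.3 0 0 0 0;0.28 -0.42 0 0 0 0;0.36 -0.54 0 0 0 0;0.45 -0.67 0 0 0 0;0.6 -0.6 0 0 0 0;0.6 -0.6 0 0 0 0;0.6 -0.6 0 0 0 0;0.6 -0.6 0 0 0 0")

```text
time_s: 4.18
eef_pos: [0.4809, -0.1958, 0.2532]
tcp_rot: [-0.0, 0.99, 0.142, -0.0]
force: [0.2, 0.4, 0.4]
width: 0.0856
finger_force: 0.0
```

```bash
python3 - <<'E'
from h import *
s=read_state();print(s["time_s"],s["eef_pos"],s["force"])
im=imaging.get_image("wrist")
p=None
for q in("axle_tip","collar"):
  for r in models.search_frame(q,"wrist")[:2]: print(q,r, wonz(s,r["position"],.123 if q[0]=="a" else .104)); p=np.array(r["position"])
u,v=[int(x) for x in p];v=max(v,50)
c=im[v-50:v+50,u-66:u+66][:,:,::-1];cv2.imwrite("pics/w2.png",cv2.resize(c,None,fx=6,fy=6,interpolation=cv2.INTER_CUBIC));print("origin",u-66,v-50)
E
```

```text
4.1833 [ 0.48086837 -0.19575139  0.2531877 ] [0.2275717  0.44189558 0.44955453]
axle_tip {'position': [356.6, 118.8], 'conf': 0.85} [ 0.54225739 -0.20059603  0.123     ]
collar {'position': [357.1, 120.7], 'conf': 0.7} [ 0.53947106 -0.20360639  0.104     ]
origin 291 70
```

View pics/w2.png

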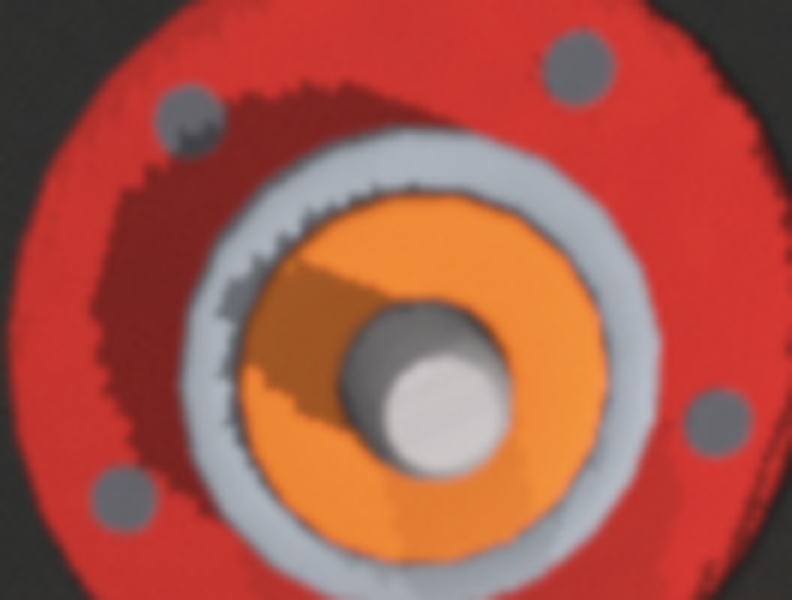

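The wrist crop shows the flat axle tip centred at crop (447,415), which is pixel (365.5,139.2). The collar is at pixel (361.4,132.7). I'll go on to the cap.

```bash
python3 - <<'E'
from h import *
s=read_state()
print("tip wrist",wonz(s,(365.5,139.2),.123),"collar 98/104/110",[wonz(s,(361.4,132.7),z).round(4) for z in(.098,.104,.110)])
print("tip top",onz("top",(399.3,210.3),.123),"scene",onz("scene",(284.3,162.7),.123))
print("cap top",onz("top",(247,201.2),.046))
print(shift(s,(.578,.21,.2)), Rt(s).round(3).tolist())
E
```

```text
tip wrist [ 0.52992967 -0.21203747  0.123     ] collar 98/104/110 [array([ 0.5308, -0.2111,  0.098 ]), array([ 0.5315, -0.2103,  0.104 ]), array([ 0.5322, -0.2094,  0.11  ])]
tip top [ 0.52906846 -0.21139656  0.123     ] scene [ 0.53222424 -0.20217705  0.123     ]
cap top [0.57590167 0.21090242 0.046     ]
[ 1.726 -3.022  0.445] [[0.96, 0.28, -0.0], [0.28, -0.96, 0.0], [-0.0, -0.0, -1.0]]
```

Call:
move_arm(motion="0.06 -0.1 0.01 0 0 0;0.14 -0.25 0.03 0 0 0;0.23 -0.4 0.06 0 0 0;0.32 -0.55 0.08 0 0 0;0.4 -0.7 0.1 0 0 0;0.49 -0.85 0.13 0 0 0;0.57 -1 0.15 0 0 0;0.57 -1 0.15 0 0 0;0.57 -1 0.15 0 0 0;0.57 -1 0.15 0 0 0")

```text
time_s: 5.17
eef_pos: [0.513, -0.0624, 0.2355]
tcp_rot: [0.0, 0.99, 0.142, 0.0]
force: [-0.2, -0.2, -0.8]
width: 0.0854
finger_force: 0.0
```

Call:
move_arm(motion="0.06 -0.1 0.01 0 0 0;0.14 -0.25 0.03 0 0 0;0.23 -0.4 0.06 0 0 0;0.32 -0.55 0.08 0 0 0;0.4 -0.7 0.1 0 0 0;0.49 -0.85 0.13 0 0 0;0.57 -1 0.15 0 0 0;0.57 -1 0.15 0 0 0;0.57 -1 0.15 0 0 0;0.57 -1 0.15 0 0 0")

```text
time_s: 6.0
eef_pos: [0.5452, 0.0715, 0.2175]
tcp_rot: [0.0, 0.99, 0.141, 0.0]
force: [0.3, 0.0, 0.1]
width: 0.0853
finger_force: 0.0
```

Call:
move_arm(motion="0.06 -0.1 0.01 0 0 0;0.14 -0.25 0.03 0 0 0;0.23 -0.4 0.06 0 0 0;0.32 -0.55 0.08 0 0 0;0.4 -0.7 0.1 0 0 0;0.49 -0.85 0.13 0 0 0;0.57 -1 0.15 0 0 0;0.57 -1 0.15 0 0 0;0.57 -1 0.15 0 0 0;0.57 -1 0.15 0 0 0")

```text
time_s: 6.83
eef_pos: [0.5772, 0.2056, 0.1995]
tcp_rot: [0.0, 0.99, 0.141, 0.0]
force: [0.2, 0.2, -0.1]
width: 0.0853
finger_force: 0.0
```

```bash
python3 - <<'E'
from h import *
s=read_state();print(s["time_s"],s["eef_pos"],s["force"])
im=imaging.get_image("wrist");cv2.imwrite("pics/w3.png",im[:,:,::-1])
for q in("cap","small_cap"):
  for r in models.search_frame(q,"wrist")[:3]: print(q,r, wonz(s,r["position"],.03))
E
```

```text
6.8333 [0.57722858 0.20564162 0.19949654] [ 0.20301012  0.16159037 -0.10016273]
cap {'position': [317.1, 178.0], 'conf': 0.96} [0.57631694 0.21412039 0.03      ]
cap {'position': [213.1, 79.4], 'conf': 0.94} [0.63297076 0.31786257 0.03      ]
cap {'position': [374.9, 19.5], 'conf': 0.89} [0.71097506 0.20558925 0.03      ]
small_cap {'position': [429.2, 203.3], 'conf': 0.62} [0.58174632 0.1087092  0.03      ]
```

View pics/w3.png

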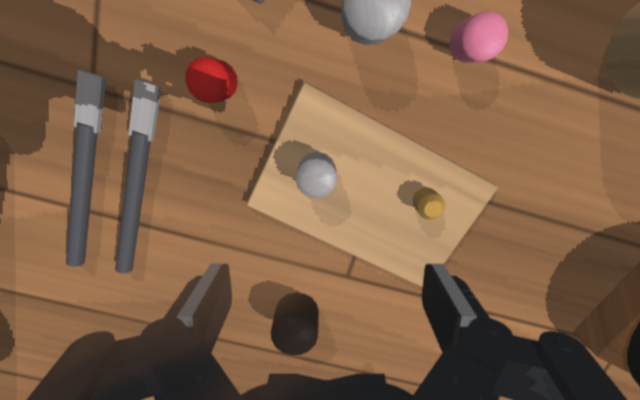

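In the wrist view the cap is at (317,177) and the brass one at (429,203), with clear space for both fingers. Descend and grip.

Call:
move_arm(motion="0.02 -0.06 0.06 0 0 0;0.02 -0.06 0.16 0 0 0;0.02 -0.06 0.3 0 0 0;0.02 -0.06 0.45 0 0 0;0.02 -0.06 0.6 0 0 0;0.02 -0.06 0.72 0 0 0;0.02 -0.06 0.83 0 0 0;0.02 -0.06 0.92 0 0 0;0.02 -0.06 0.97 0 0 0;0.02 -0.06 1 0 0 0")

```text
time_s: 7.82
eef_pos: [0.5771, 0.2147, 0.0784]
tcp_rot: [0.0, 0.99, 0.142, -0.0]
force: [0.1, -0.5, -0.9]
width: 0.0855
finger_force: 0.0
```

Call:
move_arm(motion="0 0 0.05 0 0 0;0 0 0.1 0 0 0;0 0 0.15 0 0 0;0 0 0.2 0 0 0;0 0 0.25 0 0 0;0 0 0.3 0 0 0;0 0 0.31 0 0 0;0 0 0.31 0 0 0;0 0 0.31 0 0 0;0 0 0.31 0 0 0")

```text
time_s: 8.65
eef_pos: [0.5775, 0.2147, 0.0425]
tcp_rot: [-0.0, 0.99, 0.142, 0.0]
force: [0.3, 0.3, 0.3]
width: 0.0853
finger_force: 0.0
```

Call:
move_arm(motion="0 0 0 0 0 0;0 0 0 0 0 0;0 0 0 0 0 0;0 0 0 0 0 0;0 0 0 0 0 0;0 0 0 0 0 0;0 0 0 0 0 0;0 0 0 0 0 0;0 0 0 0 0 0;0 0 0 0 0 0", jaw=0, grip_force=60)

```text
time_s: 9.48
eef_pos: [0.5776, 0.2147, 0.0426]
tcp_rot: [0.0, 0.99, 0.142, 0.0]
force: [-1.5, 0.1, 5.8]
width: 0.0345
finger_force: 59.8
```

```bash
python3 - <<'E'
from h import *
s=read_state();print(s["time_s"],s["eef_pos"],s["force"],s["width"],s["finger_force"])
a=imaging.get_image("scene")[:,:,::-1];w=imaging.get_image("wrist")[:,:,::-1]
a=cv2.resize(a[235:310,310:410],(500,375),interpolation=cv2.INTER_CUBIC);w=w[150:400,160:460]
cv2.imwrite("pics/g1.png",np.hstack([a,cv2.resize(w,(300,375))]))
E
```

```text
9.4833 [0.57762075 0.21466973 0.04262029] [-1.52614133  0.11863975  5.82038987] 0.034525989507749794 59.76784334750846
```

View pics/g1.png

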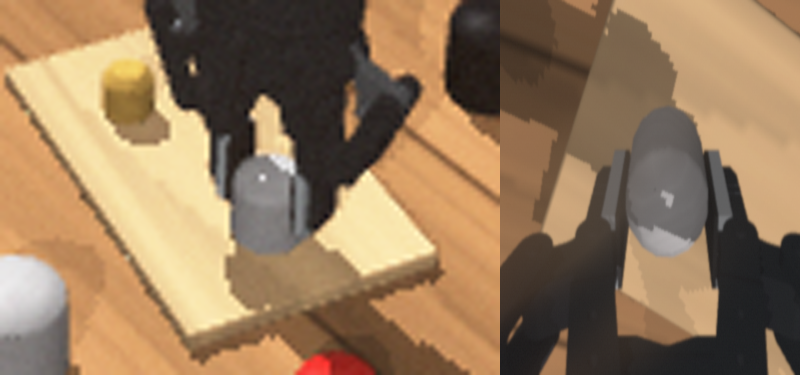

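The steel cap is gripped between the pads, upright on the board, with the brass cap untouched. I'll work out the cap's offset in the tool from the silhouette (rows 221 to 321, columns 287 to 367).

```bash
cat >> h.py <<'E'
def wproj(P): # tool pts -> px
    m=imaging.camera_model("wrist");M=np.linalg.inv(np.array(m["mount"]));K=np.array(m["camera_matrix"])
    c=(M[:3,:3]@P.T+M[:3,3:4]);p=K@c;return (p[:2]/p[2]).T
def capsil(x,y,zr): # cap, rim zr ahead of TCP
    a=np.linspace(0,2*np.pi,90);P=[]
    for r,h in((.018,0),(.018,.030),(.011,.036)):
        P.append(np.stack([x+r*np.cos(a),y+r*np.sin(a),np.full(90,zr-h)],1))
    return wproj(np.vstack(P))
E
python3 - <<'E'
from h import *
for x in np.arange(-.006,.0061,.002):
    q=capsil(x,0,.0326);print(round(x,3),q[:,1].min().round(1),q[:,1].max().round(1),q[:,0].min().round(1),q[:,0].max().round(1))
im=imaging.get_image("wrist");cv2.imwrite("pics/w4.png",im[:,:,::-1])
g=im[:,327].astype(int);print([(i,g[i].tolist()) for i in list(range(212,228))+list(range(310,328))])
E
```

```text
-0.006 233.1 334.1 285.5 368.4
-0.004 229.5 330.5 285.3 368.6
-0.002 225.8 326.9 285.1 368.8
0.0 222.1 323.2 285.0 369.0
0.002 218.4 319.5 284.8 369.2
0.004 214.6 315.8 284.6 369.4
0.006 210.8 312.0 284.4 369.6
[(212, [126, 103, 78]), (213, [125, 103, 78]), (214, [126, 103, 79]), (215, [125, 103, 79]), (216, [126, 104, 80]), (217, [126, 104, 79]), (218, [127, 105, 80]), (219, [126, 105, 81]), (220, [117, 101, 85]), (221, [107, 98, 90]), (222, [102, 95, 91]), (223, [101, 96, 92]), (224, [102, 95, 92]), (225, [102, 96, 93]), (226, [102, 96, 92]), (227, [101, 95, 92]), (310, [175, 171, 170]), (311, [176, 171, 171]), (312, [176, 171, 171]), (313, [175, 170, 171]), (314, [174, 169, 170]), (315, [174, 169, 169]), (316, [173, 168, 168]), (317, [170, 166, 165]), (318, [164, 160, 160]), (319, [159, 154, 154]), (320, [161, 152, 147]), (321, [177, 153, 132]), (322, [186, 154, 120]), (323, [190, 155, 117]), (324, [190, 155, 117]), (325, [192, 157, 118]), (326, [192, 156, 118]), (327, [190, 155, 117])]
```

Call:
move_arm(motion="0 0 -0.05 0 0 0;0 0 -0.12 0 0 0;0 0 -0.24 0 0 0;0 0 -0.36 0 0 0;0 0 -0.48 0 0 0;0 0 -0.6 0 0 0;0 0 -0.72 0 0 0;0 0 -0.84 0 0 0;0 0 -0.95 0 0 0;0 0 -1 0 0 0")

```text
time_s: 10.47
eef_pos: [0.5778, 0.2148, 0.1644]
tcp_rot: [-0.0, 0.99, 0.142, 0.001]
force: [0.6, 0.7, -0.2]
width: 0.0345
finger_force: 59.8
```

```bash
python3 - <<'E'
from h import *
s=read_state();print(s["time_s"],s["eef_pos"],s["tcp_rot"],s["force"],s["width"],s["finger_force"])
im=imaging.get_image("wrist");cv2.imwrite("pics/w5.png",im[:,:,::-1])
g=im[:,327].astype(int);print([(i,g[i].tolist()) for i in list(range(212,228))+list(range(310,328))])
print(shift(s,(.530,-.2115,.20)))
E
```

```text
10.4667 [0.57781485 0.21480071 0.16444505] [-5.66635897e-05  9.89871375e-01  1.41959877e-01  1.43192328e-03] [ 0.56650387  0.70901999 -0.18494076] 0.03448629700159336 59.77098528994247
[(212, [188, 154, 115]), (213, [190, 154, 116]), (214, [191, 155, 116]), (215, [193, 157, 117]), (216, [194, 158, 118]), (217, [196, 160, 120]), (218, [197, 160, 120]), (219, [191, 156, 118]), (220, [163, 136, 109]), (221, [125, 111, 97]), (222, [106, 97, 90]), (223, [102, 94, 89]), (224, [102, 95, 89]), (225, [103, 96, 91]), (226, [103, 96, 90]), (227, [103, 96, 91]), (310, [167, 163, 163]), (311, [168, 164, 164]), (312, [167, 163, 163]), (313, [166, 162, 163]), (314, [165, 160, 161]), (315, [165, 161, 161]), (316, [164, 160, 160]), (317, [162, 159, 158]), (318, [158, 154, 154]), (319, [153, 148, 149]), (320, [152, 142, 138]), (321, [160, 131, 112]), (322, [166, 124, 91]), (323, [167, 123, 85]), (324, [166, 122, 84]), (325, [167, 123, 85]), (326, [167, 122, 85]), (327, [167, 122, 85])]
[-1.38   3.297 -0.299]
```

The cap sits at tool x +1 mm, y 0, rim 32.6 mm ahead of the TCP, and it did not slip on lifting. Carry it to above the axle.

Call:
move_arm(motion="-0.03 0.06 -0.01 0 0 0;-0.08 0.18 -0.02 0 0 0;-0.13 0.3 -0.03 0 0 0;-0.18 0.42 -0.05 0 0 0;-0.23 0.54 -0.06 0 0 0;-0.28 0.66 -0.07 0 0 0;-0.33 0.78 -0.08 0 0 0;-0.37 0.88 -0.09 0 0 0;-0.4 0.95 -0.1 0 0 0;-0.4 0.95 -0.1 0 0 0")

```text
time_s: 11.35
eef_pos: [0.5632, 0.0901, 0.174]
tcp_rot: [0.0, 0.99, 0.141, -0.0]
force: [0.1, -0.1, -0.7]
width: 0.0346
finger_force: 59.8
```

Call:
move_arm(motion="-0.03 0.06 -0.01 0 0 0;-0.08 0.18 -0.02 0 0 0;-0.13 0.3 -0.03 0 0 0;-0.18 0.42 -0.05 0 0 0;-0.23 0.54 -0.06 0 0 0;-0.28 0.66 -0.07 0 0 0;-0.33 0.78 -0.08 0 0 0;-0.37 0.88 -0.09 0 0 0;-0.4 0.95 -0.1 0 0 0;-0.4 0.95 -0.1 0 0 0")

```text
time_s: 12.18
eef_pos: [0.5493, -0.0324, 0.1863]
tcp_rot: [0.0, 0.99, 0.141, 0.0]
force: [-0.6, 0.4, -0.5]
width: 0.0346
finger_force: 59.8
```

Call:
move_arm(motion="-0.03 0.06 -0.01 0 0 0;-0.08 0.18 -0.02 0 0 0;-0.13 0.3 -0.03 0 0 0;-0.18 0.42 -0.05 0 0 0;-0.23 0.54 -0.06 0 0 0;-0.28 0.66 -0.07 0 0 0;-0.33 0.78 -0.08 0 0 0;-0.37 0.88 -0.09 0 0 0;-0.4 0.95 -0.1 0 0 0;-0.4 0.95 -0.1 0 0 0")

```text
time_s: 13.02
eef_pos: [0.5352, -0.1553, 0.1983]
tcp_rot: [0.0, 0.99, 0.141, 0.0]
force: [-0.0, -1.0, -1.1]
width: 0.0348
finger_force: 59.8
```

Call:
move_arm(motion="-0.03 0.06 -0.01 0 0 0;-0.08 0.18 -0.02 0 0 0;-0.13 0.3 -0.03 0 0 0;-0.17 0.39 -0.04 0 0 0;-0.193 0.449 -0.04 0 0 0;-0.193 0.449 -0.04 0 0 0;-0.193 0.449 -0.04 0 0 0;-0.193 0.449 -0.04 0 0 0;-0.193 0.449 -0.04 0 0 0;-0.193 0.449 -0.04 0 0 0")

```text
time_s: 13.85
eef_pos: [0.5282, -0.2117, 0.2029]
tcp_rot: [-0.0, 0.99, 0.142, 0.0]
force: [0.6, 0.4, -1.1]
width: 0.0344
finger_force: 59.9
```

```bash
python3 - <<'E'
from h import *
s=read_state();print(s["time_s"],s["eef_pos"],s["tcp_rot"],s["force"],s["width"])
w=imaging.get_image("wrist")[:,:,::-1];t=imaging.get_image("scene")[:,:,::-1]
c=w[110:260,247:407]
a=t[120:200,240:330]
cv2.imwrite("pics/o1.png",np.hstack([cv2.resize(c,(480,450),interpolation=cv2.INTER_CUBIC),cv2.resize(a,(320,450*320//400)) if 0 else cv2.copyMakeBorder(cv2.resize(a,(315,280),interpolation=cv2.INTER_CUBIC),0,170,0,5,cv2.BORDER_CONSTANT)]))
print("expected tip px", wproj((Rt(s).T@(np.array([.5297,-.2118,.123])-s["eef_pos"]))[None]), "cap rim rows",capsil(.0011,0,.0326)[:,1].min())
E
```

```text
13.85 [ 0.52824368 -0.2116938   0.20291932] [-3.75301364e-05  9.89826217e-01  1.42281617e-01  2.97824116e-06] [ 0.61279512  0.37576246 -1.07359882] 0.03442161648575721
expected tip px [[327.50511718 216.53734428]] cap rim rows 220.0774738839789
```

View pics/o1.png

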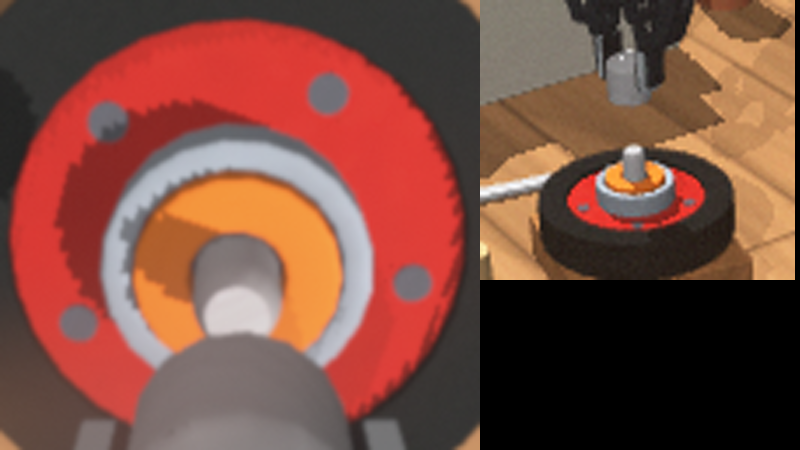

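Wrist view: the tip is at about pixel (326,215) and the cap's near rim at row 221, nearly in line. I'll refine the offset numerically with edge fits.

```bash
python3 - <<'E'
from h import *
s=read_state();im=imaging.get_image("wrist");g=cv2.cvtColor(im,cv2.COLOR_RGB2GRAY).astype(float)
for v in (208,211,214,217): print(v,g[v,306:348].astype(int).tolist())
print("col326",g[195:226,326].astype(int).tolist())
for v in (228,236,244): 
    print(v,"cap",g[v,276:300].astype(int).tolist(),g[v,356:380].astype(int).tolist())
a=np.linspace(0,2*np.pi,90)
for dx in(0,.001,.002):
  for dy in (0,):
    P=np.stack([.0011+dx+.007*np.cos(a),dy+.007*np.sin(a),np.full(90,s["eef_pos"][2]-.123)],1);q=wproj(P)
    print(dx,q[:,1].min(),q[:,0].min(),q[:,0].max(), q[q[:,0].argmin(),1])
q=capsil(.0011,0,.0326)
for v in(228,236,244):
    h=cv2.convexHull(q.astype(np.float32))[:,0]; m=np.zeros((4000,6400),np.uint8);cv2.fillConvexPoly(m,(h*10).round().astype(int),1);c=np.where(m[v*10])[0]/10;print(v,c.min(),c.max())
E
```

```text
208 [117, 116, 114, 110, 106, 110, 116, 121, 123, 128, 138, 163, 189, 203, 211, 213, 214, 212, 212, 211, 210, 209, 209, 209, 209, 207, 202, 191, 179, 172, 167, 164, 159, 147, 132, 130, 148, 159, 165, 167, 168, 168]
211 [165, 162, 157, 154, 148, 124, 115, 121, 134, 162, 193, 207, 208, 209, 209, 208, 208, 210, 210, 211, 211, 212, 212, 211, 211, 211, 211, 210, 208, 200, 185, 177, 173, 166, 159, 154, 155, 159, 165, 168, 169, 169]
214 [167, 167, 167, 166, 161, 140, 118, 120, 150, 192, 207, 209, 209, 210, 210, 211, 211, 210, 210, 210, 210, 210, 210, 210, 210, 210, 210, 211, 211, 209, 202, 191, 183, 175, 163, 157, 157, 158, 159, 163, 166, 169]
217 [166, 167, 166, 167, 167, 164, 154, 133, 147, 188, 207, 209, 209, 209, 209, 209, 209, 209, 209, 209, 210, 210, 211, 212, 213, 214, 214, 214, 214, 213, 206, 195, 180, 165, 158, 158, 157, 158, 159, 163, 167, 169]
col326 [119, 119, 120, 122, 124, 126, 130, 134, 139, 151, 176, 202, 210, 210, 209, 211, 211, 211, 211, 210, 210, 209, 210, 210, 206, 179, 140, 119, 116, 116, 117]
228 cap [112, 112, 112, 112, 112, 112, 113, 113, 112, 112, 112, 112, 113, 113
[... 233 characters left out ...]
12, 112, 112, 112, 113, 112, 112, 112, 112, 113, 114, 114, 113, 113] [101, 101, 102, 103, 102, 103, 103, 103, 102, 103, 103, 103, 103, 103, 104, 106, 109, 110, 109, 105, 96, 97, 105, 99]
244 cap [72, 77, 87, 98, 107, 111, 112, 113, 113, 113, 114, 114, 115, 114, 114, 115, 114, 112, 110, 110, 112, 113, 114, 115] [97, 95, 93, 92, 98, 105, 104, 102, 104, 106, 101, 93, 93, 98, 82, 70, 61, 51, 46, 44, 47, 51, 54, 54]
0 206.75697577644507 315.83467586433466 337.56706660964664 216.75129103717973
0.001 205.28810313150862 315.8169088975169 337.58221292700586 215.312850408465
0.002 203.81472761505952 315.79908803357137 337.5974051915101 213.87004618638642
228 303.5 350.3
236 296.2 357.5
244 292.7 361.0
```

Call:
move_arm(motion="0.008 -0.003 0 0 0 0;0.008 -0.003 0.05 0 0 0;0.008 -0.003 0.1 0 0 0;0.008 -0.003 0.16 0 0 0;0.008 -0.003 0.22 0 0 0;0.008 -0.003 0.28 0 0 0;0.008 -0.003 0.33 0 0 0;0.008 -0.003 0.36 0 0 0;0.008 -0.003 0.37 0 0 0;0.008 -0.003 0.37 0 0 0")

```text
time_s: 14.83
eef_pos: [0.5289, -0.2116, 0.1582]
tcp_rot: [-0.0, 0.99, 0.142, -0.0]
force: [0.3, 0.1, -0.1]
width: 0.0347
finger_force: 59.8
```

Call:
move_arm(motion="0 0 0.01 0 0 0;0 0 0.02 0 0 0;0 0 0.03 0 0 0;0 0 0.04 0 0 0;0 0 0.05 0 0 0;0 0 0.06 0 0 0;0 0 0.07 0 0 0;0 0 0.075 0 0 0;0 0 0.075 0 0 0;0 0 0.075 0 0 0")

```text
time_s: 15.67
eef_pos: [0.5289, -0.2116, 0.1495]
tcp_rot: [-0.0, 0.99, 0.142, -0.0]
force: [-0.4, 0.3, -0.4]
width: 0.0346
finger_force: 59.8
```

```bash
python3 - <<'E'
from h import *
s=read_state();print(s["time_s"],s["eef_pos"],s["force"],s["moment"],s["width"])
w=imaging.get_image("wrist")[:,:,::-1];t=imaging.get_image("scene")[:,:,::-1]
cv2.imwrite("pics/o2.png",np.hstack([cv2.resize(w[110:260,247:407],(427,400),interpolation=cv2.INTER_CUBIC),cv2.resize(t[125:205,245:320],(373,400),interpolation=cv2.INTER_CUBIC)]))
E
```

```text
15.6667 [ 0.52894903 -0.21162981  0.14948065] [-0.41485588  0.25038542 -0.37087557] [-0.00417578  0.01332673  0.00278562] 0.034553566485825256
```

View pics/o2.png

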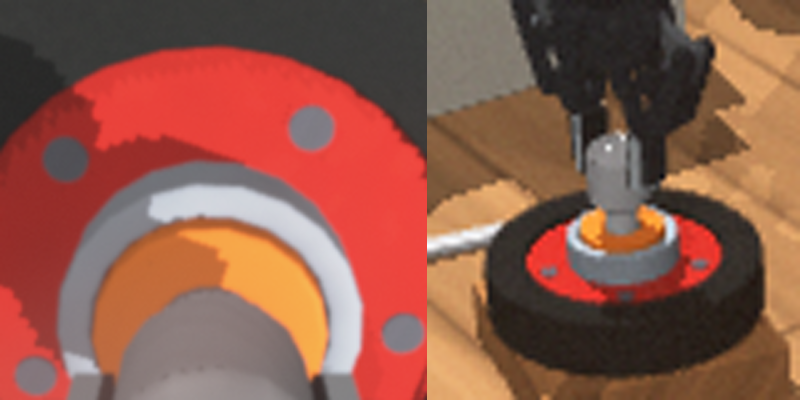

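The cap is over the axle (scene crop) with no side force, its rim 6 mm below the tip. Press slowly.

Call:
move_arm(motion="0 0 0.004 0 0 0;0 0 0.008 0 0 0;0 0 0.012 0 0 0;0 0 0.016 0 0 0;0 0 0.02 0 0 0;0 0 0.024 0 0 0;0 0 0.028 0 0 0;0 0 0.032 0 0 0;0 0 0.034 0 0 0;0 0 0.034 0 0 0")

```text
time_s: 16.6
eef_pos: [0.5289, -0.2114, 0.1455]
tcp_rot: [-0.0, 0.99, 0.142, -0.0]
force: [-1.8, 2.9, 3.5]
width: 0.0345
finger_force: 60.2
```

Call:
move_arm(motion="0 0 0.002 0 0 0;0 0 0.004 0 0 0;0 0 0.006 0 0 0;0 0 0.008 0 0 0;0 0 0.01 0 0 0;0 0 0.012 0 0 0;0 0 0.014 0 0 0;0 0 0.016 0 0 0;0 0 0.018 0 0 0;0 0 0.02 0 0 0")

```text
time_s: 17.43
eef_pos: [0.529, -0.2115, 0.1434]
tcp_rot: [-0.0, 0.99, 0.142, 0.0]
force: [-2.9, 4.4, 8.9]
width: 0.0345
finger_force: 60.7
```

Side force (-2.9, 4.4) says the axle lies slightly to tool -y. I'll ease over 0.6 mm while pressing on.

Call:
move_arm(motion="-0.001 -0.002 0.001 0 0 0;-0.002 -0.004 0.003 0 0 0;-0.002 -0.005 0.005 0 0 0;-0.002 -0.005 0.007 0 0 0;-0.002 -0.005 0.009 0 0 0;-0.002 -0.005 0.011 0 0 0;-0.002 -0.005 0.013 0 0 0;-0.002 -0.005 0.015 0 0 0;-0.002 -0.005 0.017 0 0 0;-0.002 -0.005 0.018 0 0 0")

```text
time_s: 18.27
eef_pos: [0.5288, -0.2112, 0.1417]
tcp_rot: [0.0, 0.99, 0.142, 0.0]
force: [-2.8, 4.1, 10.0]
width: 0.0347
finger_force: 60.8
```

Call:
move_arm(motion="-0.002 -0.002 0.001 0 0 0;-0.003 -0.004 0.003 0 0 0;-0.004 -0.006 0.005 0 0 0;-0.004 -0.006 0.007 0 0 0;-0.004 -0.006 0.009 0 0 0;-0.004 -0.006 0.011 0 0 0;-0.004 -0.006 0.013 0 0 0;-0.004 -0.006 0.015 0 0 0;-0.004 -0.006 0.017 0 0 0;-0.004 -0.006 0.019 0 0 0")

```text
time_s: 19.1
eef_pos: [0.5286, -0.2111, 0.1397]
tcp_rot: [0.001, 0.99, 0.142, 0.001]
force: [-1.4, 2.2, 9.6]
width: 0.0344
finger_force: 60.8
```

```bash
python3 - <<'E'
from h import *
s=read_state();print(s["eef_pos"],s["force"],s["moment"])
im=imaging.get_image("wrist");cv2.imwrite("pics/w6.png",im[:,:,::-1]);q=capsil(.0011,0,.0326);print(q[:,1].min(),q[:,1].max())
g=im[:,327].astype(int);print(g[212:228].tolist(),g[312:326].tolist())
E
```

```text
[ 0.52855268 -0.21110358  0.13967129] [-1.4351264   2.19916504  9.60713381] [0.48586451 0.19923941 0.01699954]
220.07788142442965 321.1534367380025
[[204, 112, 60], [203, 111, 59], [203, 111, 60], [203, 111, 60], [203, 111, 61], [202, 111, 60], [202, 112, 60], [197, 113, 69], [177, 118, 91], [154, 123, 114], [143, 126, 124], [141, 127, 126], [141, 127, 126], [143, 128, 127], [143, 128, 127], [142, 128, 127]] [[231, 228, 228], [230, 227, 227], [230, 226, 227], [229, 225, 226], [229, 225, 225], [227, 224, 224], [224, 220, 221], [218, 215, 215], [204, 199, 200], [153, 150, 149], [95, 93, 92], [68, 66, 65], [65, 63, 61], [66, 63, 61]]
```

The cap hasn't slipped in the grip and the drag is about 10 N. From the earlier picture the hub's apparent size puts it low (about 94 mm), so home should be some 29 mm below the tip. Carry on slowly.

Call:
move_arm(motion="-0.001 -0.001 0.002 0 0 0;-0.001 -0.002 0.004 0 0 0;-0.001 -0.003 0.006 0 0 0;-0.001 -0.003 0.008 0 0 0;-0.001 -0.003 0.01 0 0 0;-0.001 -0.003 0.012 0 0 0;-0.001 -0.003 0.014 0 0 0;-0.001 -0.003 0.016 0 0 0;-0.001 -0.003 0.018 0 0 0;-0.001 -0.003 0.018 0 0 0")

```text
time_s: 19.98
eef_pos: [0.5285, -0.211, 0.1375]
tcp_rot: [0.001, 0.99, 0.142, 0.001]
force: [0.1, 1.7, 8.3]
width: 0.0346
finger_force: 60.7
```

Call:
move_arm(motion="0 0 0.002 0 0 0;0 0 0.004 0 0 0;0 0 0.006 0 0 0;0 0 0.008 0 0 0;0 0 0.01 0 0 0;0 0 0.012 0 0 0;0 0 0.014 0 0 0;0 0 0.016 0 0 0;0 0 0.018 0 0 0;0 0 0.018 0 0 0")

```text
time_s: 20.82
eef_pos: [0.5285, -0.211, 0.1354]
tcp_rot: [0.001, 0.99, 0.142, 0.001]
force: [0.4, 0.9, 9.0]
width: 0.0343
finger_force: 60.7
```

Call:
move_arm(motion="0 0 0.002 0 0 0;0 0 0.004 0 0 0;0 0 0.006 0 0 0;0 0 0.008 0 0 0;0 0 0.01 0 0 0;0 0 0.012 0 0 0;0 0 0.014 0 0 0;0 0 0.015 0 0 0;0 0 0.015 0 0 0;0 0 0.015 0 0 0")

```text
time_s: 21.65
eef_pos: [0.5285, -0.211, 0.1336]
tcp_rot: [0.001, 0.99, 0.142, 0.001]
force: [-0.3, 1.1, 8.3]
width: 0.0342
finger_force: 60.7
```

```bash
python3 - <<'E'
from h import *
s=read_state();print(s["time_s"],s["eef_pos"],s["force"],s["moment"])
w=imaging.get_image("wrist")[:,:,::-1];t=imaging.get_image("scene")[:,:,::-1]
cv2.imwrite("pics/o3.png",np.hstack([cv2.resize(w[110:260,247:407],(427,400),interpolation=cv2.INTER_CUBIC),cv2.resize(t[135:205,250:315],(371,400),interpolation=cv2.INTER_CUBIC)]))
E
```

```text
21.65 [ 0.52851689 -0.21100403  0.13360994] [-0.28788932  1.05999621  8.31748819] [ 0.26053336  0.00236902 -0.05492669]
```

View pics/o3.png

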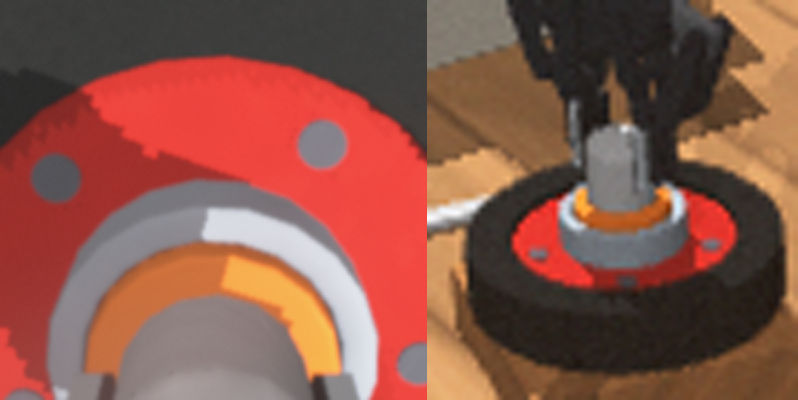

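The picture shows the cap nearing the raised collar, with the fingers clear of the hub. I'll use smaller steps now.

Call:
move_arm(motion="0 0 0.002 0 0 0;0 0 0.004 0 0 0;0 0 0.006 0 0 0;0 0 0.008 0 0 0;0 0 0.01 0 0 0;0 0 0.012 0 0 0;0 0 0.012 0 0 0;0 0 0.012 0 0 0;0 0 0.012 0 0 0;0 0 0.012 0 0 0")

```text
time_s: 22.58
eef_pos: [0.5285, -0.211, 0.1321]
tcp_rot: [0.001, 0.99, 0.142, 0.001]
force: [-0.2, 0.6, 9.3]
width: 0.0343
finger_force: 60.7
```

Call:
move_arm(motion="0 0 0.0015 0 0 0;0 0 0.003 0 0 0;0 0 0.0045 0 0 0;0 0 0.006 0 0 0;0 0 0.0075 0 0 0;0 0 0.009 0 0 0;0 0 0.0105 0 0 0;0 0 0.012 0 0 0;0 0 0.012 0 0 0;0 0 0.012 0 0 0")

```text
time_s: 23.42
eef_pos: [0.5285, -0.211, 0.1308]
tcp_rot: [0.001, 0.99, 0.142, 0.001]
force: [-1.4, 1.3, 10.0]
width: 0.0342
finger_force: 60.8
```

Call:
move_arm(motion="0 0 0.0015 0 0 0;0 0 0.003 0 0 0;0 0 0.0045 0 0 0;0 0 0.006 0 0 0;0 0 0.0075 0 0 0;0 0 0.009 0 0 0;0 0 0.0105 0 0 0;0 0 0.012 0 0 0;0 0 0.012 0 0 0;0 0 0.012 0 0 0")

```text
time_s: 24.25
eef_pos: [0.5285, -0.211, 0.1294]
tcp_rot: [0.001, 0.99, 0.142, 0.001]
force: [-1.1, 1.4, 10.2]
width: 0.0346
finger_force: 60.9
```

Call:
move_arm(motion="0 0 0.001 0 0 0;0 0 0.002 0 0 0;0 0 0.003 0 0 0;0 0 0.004 0 0 0;0 0 0.005 0 0 0;0 0 0.006 0 0 0;0 0 0.007 0 0 0;0 0 0.008 0 0 0;0 0 0.009 0 0 0;0 0 0.01 0 0 0")

```text
time_s: 25.08
eef_pos: [0.5285, -0.211, 0.1284]
tcp_rot: [0.001, 0.99, 0.142, 0.001]
force: [-1.3, 2.3, 11.6]
width: 0.0346
finger_force: 61.0
```

Call:
move_arm(motion="0 0 0.001 0 0 0;0 0 0.002 0 0 0;0 0 0.003 0 0 0;0 0 0.004 0 0 0;0 0 0.005 0 0 0;0 0 0.006 0 0 0;0 0 0.007 0 0 0;0 0 0.008 0 0 0;0 0 0.008 0 0 0;0 0 0.008 0 0 0")

```text
time_s: 25.92
eef_pos: [0.5286, -0.2111, 0.128]
tcp_rot: [0.002, 0.99, 0.142, 0.001]
force: [-3.1, 2.5, 16.5]
width: 0.0343
finger_force: 61.4
```

On the stop now: the force is rising sharply (about 9 N per mm of command).

Call:
move_arm(motion="0 0 0.001 0 0 0;0 0 0.002 0 0 0;0 0 0.003 0 0 0;0 0 0.004 0 0 0;0 0 0.004 0 0 0;0 0 0.004 0 0 0;0 0 0.004 0 0 0;0 0 0.004 0 0 0;0 0 0.004 0 0 0;0 0 0.004 0 0 0")

```text
time_s: 26.75
eef_pos: [0.5286, -0.2111, 0.1279]
tcp_rot: [0.002, 0.99, 0.142, 0.002]
force: [-3.8, 4.4, 19.0]
width: 0.0345
finger_force: 61.7
```

Call:
move_arm(motion="0 0 0.001 0 0 0;0 0 0.002 0 0 0;0 0 0.003 0 0 0;0 0 0.004 0 0 0;0 0 0.005 0 0 0;0 0 0.005 0 0 0;0 0 0.005 0 0 0;0 0 0.005 0 0 0;0 0 0.005 0 0 0;0 0 0.005 0 0 0")

```text
time_s: 27.58
eef_pos: [0.5287, -0.211, 0.1277]
tcp_rot: [0.002, 0.99, 0.142, 0.002]
force: [-6.1, 4.6, 23.2]
width: 0.0348
finger_force: 62.0
```

```bash
python3 - <<'E'
from h import *
for i in range(4):
    s=read_state();print(s["time_s"],s["eef_pos"],s["force"],s["moment"]);imaging.get_image("wrist")
E
```

```text
27.5833 [ 0.52867157 -0.21102796  0.12774718] [-6.05658903  4.61388556 23.17839329] [ 0.9062846   0.97436576 -0.01235031]
27.6333 [ 0.52864166 -0.21103577  0.12775511] [-5.87109253  4.22126305 23.23813426] [0.84810447 0.8681711  0.04309244]
27.6833 [ 0.52866274 -0.2110286   0.12778638] [-5.9107631   4.81108514 21.44823461] [0.85224223 0.94468891 0.05765644]
27.7333 [ 0.52866949 -0.21104305  0.12775337] [-5.18586882  3.79548143 23.16474526] [0.83851868 0.97141164 0.01374446]
```

Call:
move_arm(motion="0 0 0.0005 0 0 0;0 0 0.001 0 0 0;0 0 0.0015 0 0 0;0 0 0.002 0 0 0;0 0 0.0025 0 0 0;0 0 0.0025 0 0 0;0 0 0.0025 0 0 0;0 0 0.0025 0 0 0;0 0 0.0025 0 0 0;0 0 0.0025 0 0 0")

```text
time_s: 28.62
eef_pos: [0.5287, -0.211, 0.1277]
tcp_rot: [0.002, 0.99, 0.142, 0.002]
force: [-6.4, 4.6, 24.7]
width: 0.0345
finger_force: 62.2
```

```bash
python3 - <<'E'
from h import *
for i in range(4):
    s=read_state();print(s["time_s"],s["eef_pos"],s["force"]);im=imaging.get_image("wrist")
g=im[:,327].astype(int);print(g[195:228].tolist())
E
```

```text
28.6167 [ 0.52867376 -0.21104271  0.12769815] [-6.43235739  4.6442438  24.67675761]
28.6667 [ 0.52867369 -0.21104585  0.12769359] [-6.67741675  4.04443799 25.18318901]
28.7167 [ 0.52868365 -0.21102377  0.12769538] [-6.03170097  4.52826845 25.10297567]
28.7667 [ 0.52866449 -0.21103887  0.12766779] [-5.70250554  4.5222639  25.03640498]
[[148, 145, 151], [147, 143, 151], [146, 142, 149], [147, 142, 148], [146, 141, 148], [146, 141, 148], [146, 140, 147], [146, 139, 145], [144, 134, 139], [148, 123, 120], [164, 108, 87], [183, 103, 62], [199, 108, 58], [211, 115, 61], [213, 117, 62], [212, 116, 62], [210, 115, 61], [210, 116, 63], [210, 115, 62], [210, 116, 61], [209, 115, 62], [209, 115, 62], [209, 114, 62], [209, 114, 62], [204, 115, 67], [184, 118, 87], [160, 126, 115], [147, 129, 127], [145, 130, 130], [146, 131, 130], [146, 131, 131], [146, 131, 131], [146, 131, 131]]
```

25 N held steadily on the stop. I'll ease the push partly so the arm doesn't jump, then let go and lift away straight up.

Call:
move_arm(motion="0 0 -0.002 0 0 0;0 0 -0.004 0 0 0;0 0 -0.006 0 0 0;0 0 -0.008 0 0 0;0 0 -0.01 0 0 0;0 0 -0.012 0 0 0;0 0 -0.012 0 0 0;0 0 -0.012 0 0 0;0 0 -0.012 0 0 0;0 0 -0.012 0 0 0")

```text
time_s: 29.65
eef_pos: [0.5286, -0.211, 0.1279]
tcp_rot: [0.001, 0.99, 0.142, 0.001]
force: [-3.1, 2.5, 14.8]
width: 0.0348
finger_force: 61.2
```

Call:
move_arm(motion="0 0 0 0 0 0;0 0 0 0 0 0;0 0 0 0 0 0;0 0 0 0 0 0;0 0 0 0 0 0;0 0 0 0 0 0;0 0 0 0 0 0;0 0 0 0 0 0;0 0 0 0 0 0;0 0 0 0 0 0", jaw=0.75)

```text
time_s: 30.48
eef_pos: [0.5277, -0.2103, 0.1261]
tcp_rot: [0.0, 0.99, 0.142, 0.0]
force: [0.1, -0.5, 0.6]
width: 0.0638
finger_force: 0.0
```

Call:
move_arm(motion="0 0 -0.04 0 0 0;0 0 -0.1 0 0 0;0 0 -0.18 0 0 0;0 0 -0.28 0 0 0;0 0 -0.4 0 0 0;0 0 -0.52 0 0 0;0 0 -0.65 0 0 0;0 0 -0.75 0 0 0;0 0 -0.8 0 0 0;0 0 -0.8 0 0 0")

```text
time_s: 31.32
eef_pos: [0.5281, -0.2105, 0.224]
tcp_rot: [0.001, 0.99, 0.142, 0.001]
force: [0.2, 0.1, -1.0]
width: 0.0637
finger_force: 0.0
```

```bash
python3 - <<'E'
from h import *
s=read_state();print(s["time_s"],s["eef_pos"],s["force"],s["width"])
im=imaging.get_image("wrist");cv2.imwrite("pics/f1.png",im[:,:,::-1])
for q in("cap","collar"):print(q,models.search_frame(q,"wrist")[:2])
# cap rim if home at z=.095 : predicted silhouette
R=Rt(s);c=R.T@(np.array([.5297,-.2115,.0953])-s["eef_pos"]);
q=capsil(*c);print("pred",q.min(0),q.max(0))
for v in range(90,330,4): print(v,im[v,int(q[:,0].mean())].tolist(),end=" ")
imaging.get_image("scene")
print();print("board",models.search_frame("small_cap","scene")[:1],models.search_frame("cap","scene")[:5])
E
```

```text
31.3167 [ 0.52809989 -0.2105237   0.22401497] [ 0.15752742  0.0613722  -0.98695248] 0.06369357281204287
cap [{'position': [326.8, 198.9], 'conf': 0.63}]
collar [{'position': [328.6, 171.7], 'conf': 0.59}]
pred [302.35415003 170.6436845 ] [354.02110895 230.21663169]
90 [51, 52, 50] 94 [50, 52, 50] 98 [51, 51, 50] 102 [52, 52, 50] 106 [50, 50, 49] 110 [51, 52, 51] 114 [122, 49, 45] 118 [201, 56, 48] 122 [216, 58, 51] 126 [217, 59, 52] 130 [216, 59, 51] 134 [217, 58, 52] 138 [218, 58, 52] 142 [216, 58, 52] 146 [126, 61, 61] 150 [105, 109, 114] 154 [184, 191, 202] 158 [184, 192, 201] 162 [221, 121, 53] 166 [244, 149, 61] 170 [228, 129, 68] 174 [113, 109, 109] 178 [114, 109, 109] 182 [146, 141, 141] 186 [181, 175, 176] 190 [196, 190, 190] 194 [211, 204, 205] 198 [216, 211, 211] 202 [211, 205, 205] 206 [212, 205, 205] 210 [214, 207, 207] 214 [211, 204, 203] 218 [209, 202, 202] 222 [207, 199, 199] 226 [198, 190, 190] 230 [186, 127, 128] 234 [163, 82, 82] 238 [166, 83, 83] 242 [193, 68, 63] 246 [200, 70, 63] 250 [78, 61, 56] 254 [82, 67, 62] 258 [80, 66, 61] 262 [78, 65, 59] 266 [76, 64, 59] 270 [74, 63, 56] 274 [162, 120, 87] 278 [179, 131, 92] 282 [175, 128, 90] 286 [176, 129, 90] 290 [180, 132, 92] 294 [184, 134, 94] 298 [185, 135, 95] 302 [182, 133, 94] 306 [192, 140, 97] 310 [207, 151, 105] 314 [175, 129, 90] 318 [155, 113, 81] 322 [180, 132, 92] 326 [192, 140, 98] 
board [{'position': [334.5, 258.8], 'conf': 0.59}] [{'position': [314.2, 300.4], 'conf': 0.73}, {'position': [407.1, 247.8], 'conf': 0.66}, {'position': [375.9, 315.2], 'conf': 0.61}, {'position': [283.4, 163.6], 'conf': 0.56}, {'position': [287.3, 281.1], 'conf': 0.54}]
```

The cap stayed where it was pressed: its silhouette at rows 171 to 230 matches the seated prediction. Nothing else has been disturbed, so I'm handing in.

```bash
python3 -c "
from cell import workorder;print(workorder.close_job())"
```

```text
the job is handed in; nothing more can be done
None
```

The steel cap is pressed onto the axle and seated against the collar's stop at about 25 N, then released with the arm lifted clear; I handed the job in at about 31 s, without touching the brass cap, chisels or spanner.

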